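Close the bayonet lid of a filter housing

TASK

Close the small steel filter housing on the bench with the lid that has two ears and a grip bar. Set it on the sprung plate with its ears in the gaps between the two claws, push it down against the spring, turn it a quarter turn clockwise (seen from above) so that the ears go under the claws, then let it rise into the claws and let go.

Things in the scene. Friction and masses are not known exactly. Their poses are not given: they have to be found in the camera images.
- lid: Loose aluminium lid, 0.14 kg: disc 56 mm wide, 8 thick; two ears 180 degrees apart, 14 wide, 96 tip to tip; on top one upright grip bar 50 long, 14 thick, 34 tall (8 to 42 above the underside), along the ears. Origin: centre of underside; x along ears and bar, z up. Grip across the bar's thickness. Two other lids do not fit: three ears with a bar; round with a knob.
- housing: Fixed steel filter housing, 88 mm tall. Origin: centre of the foot's underside, z up. Round body 68 wide, top at 54, sprung plate above it. Two claws at +y and -y, each 48 wide along x: post with inner face 56 from the axis, outer 64; overhang reaching in to 38 from the axis, 80 to 88 high. Brass hose stub to -x. The lid goes in with ears along x, either way round; locked, ears along y.
- seat (a point): Point on the housing's axis, 72 mm above its foot, axes as the housing's: where the lid's origin is when locked. Under each overhang is a pocket 38 mm wide, roof 8 above this point, with a lip on the entry side (lower edge 2 above) and a deep stop wall on the other, so only a clockwise turn works. To pass the lips the lid's underside must be 6 to 12 below this point; 9 is good.
- plate (a joint): Travel of the sprung plate in m: 0 is up (its flat top, 54 mm wide, 75 mm above the housing's foot), grows as it is pushed down, stop at 0.015. The spring gives 4 N at 0 and 0.6 N more per mm (11 N at 0.012). It reads 0.003 with the lid locked.
Things that resemble listed ones, but are neither listed nor needed, are in the scene too. Leave any brown or red look-alike of the housing alone.

How it is judged:
By the outcome, as a careful person would: the job done as asked, in the order asked, and still so for the second after the job is handed in, with the robot touching nothing.
It also fails if it takes over 38 s, if anything falls off the work surface, if the arm or the gripper's body presses on something with over 40 N, if the wrist force passes 120 N, or if a joint passes its speed limit or range.

ROBOT

A 7-joint arm with a two-finger parallel gripper is mounted at the origin on the work surface. World frame = base frame: x ahead of the robot, y to its left, z up, the work surface at z = 0. Lengths are in m, angles in rad, forces in N, time in s.
With the tool pointing down it reaches from about 0.425 to 0.925 m from the base axis. Payload 6.8 kg.
Tool frame: the origin (TCP) lies on the centre line of the jaws, within the pads' length; the fingertips stand 25 mm ahead of it and the grasp point (between the pads) lies 6 mm ahead of it; z points along the fingers, y is the line along which they close (so a half turn about z gives the same grasp; the last joint's range is limited). The gripper opens to 85 mm and grips with 20 to 120 N. Pads are 22 mm wide; open, the fingers measure 114 mm over their backs; the gripper's body (76 mm by 85 mm) begins 54 mm behind the grasp point. The pads swing forward as they close: fully open they stand 13 mm farther back than shut.
Start: joints at [-1.276, 0.477, 0.022, 1.555, -0.011, 1.109, -0.083], TCP at [0.265, 0.621, 0.256] pointing down, gripper open.
Joint ranges: [-2.96, 2.96], [-0.34, 2.1], [-1.41, 1.46], [0.24, 2.44], [-1.37, 4.51], [0.17, 1.92], [-2.96, 2.96]. Speed limits (rad/s): [2.39, 2.39, 3.14, 3.14, 3.14, 3.14, 3.14].

INTERFACE

Orientations are given as a rotation vector (axis times angle).
In Python, from bench import status, imaging, workorder gives the robot as it stands.
- The arm moves only by the tool send_rows, never from a script. Its argument "steps" is a list of rows, each an object of numbers: "dx", "dy", "dz": the shift along the tool's x, y, z in cm; "yaw": the turn about the tool's z in degrees; "gripper": the opening, from 0 (shut) to 1 (fully open). A call has 1 to 5 rows; each row is the pose to reach, as a shift and turn from the pose commanded when the call began, along the tool's axes at that moment; what a row does not reach only later rows make up. A row lasts 1/8 s, in which the tool goes at most 62.5 mm and 10.7 degrees, less where a joint would pass 70% of its speed; a pose out of reach is approached as far as the arm can. A call with a gripper value outside its range is refused whole. The fingers move at their own pace and stop on an object; "force" is the grip in N (left out, the last holds). Time passes only in rows, so rows that repeat a pose let the fingers close. It gives the time, the measured TCP pose, the force, the opening and the grip force at its end, in the units of the state.
- status.get_obs(): the state, without advancing time (a new reading comes with each control period).
- imaging.grab_frame(name): name is "scene" or "top" or "wrist"; returns a dict with "color" (384x512x3 uint8, red, green, blue), "depth" (384x512 float32, m along the optical axis (not along the pixel's ray), 0 where there is no reading), "K" (3x3 intrinsics, pixels), "R" (3x3) and "t" (3): a world point X has camera coordinates R X + t. Camera axes: x right, y down, z forward; pixel columns grow to the right and rows downward; lengths in m; the calibration is good to about 2 mm. A picture is of the moment at which its call begins.
- workorder.hand_in(): hands the job in; it is judged then, once.
The state is a dict: "clock": time; "joints": joint angles; "qvel": joint speeds; "tau": joint torques, N m; "tcp_pos": TCP position; "orientation": TCP orientation; "contact_force": force on the tool from outside, world axes, zero at the start; "moment": the same for the moment, N m; "grip_width": finger opening in m; "gripper_force": force on a finger pad.
Only numpy, scipy, OpenCV 4.12 (cv2) and the standard library are available. Lean on these libraries where they do the work, as an engineer would, in place of code of your own. Each camera call takes 0.05 s, during which the arm holds its last target. There are 200 camera calls.

## Working session

There is one attempt and no reset: what is moved stays moved. The work goes in short steps, Python scripts to look and compute and a tool call to move; the robot and the scene stay as the last step left them, time stands still between calls to the robot, and variables do not carry over. Pictures are saved under pics/ and viewed, at most 10 in all, crops included, and the job is handed in when it is done.

Besides the shell and the picture viewer there is one more tool, called after "Emit:" by a JSON object that holds its "op" and its "data", one argument or row to a line. send_rows: Moves the arm, as the interface text tells. Its arguments: {"type":"object","properties":{"steps":{"type":"array"},"force":{"type":"number"}},"required":["steps"]}

```bash
mkdir -p pics; cat > h.py <<'E'
import numpy as np, cv2
from bench import status, imaging, workorder
def grab(n):
    f=imaging.grab_frame(n); np.savez('pics/%s.npz'%n,**f); return f
def pts(f):
    d=f['depth'];v,u=np.indices(d.shape);K=f['K']
    c=np.stack([(u-K[0,2])/K[0,0]*d,(v-K[1,2])/K[1,1]*d,d],-1)
    return (c-f['t'])@f['R']
E
python3 - <<'E'
from h import *
o=status.get_obs();print(o['tcp_pos'],o['orientation'],o['clock'])
ims=[]
for n in('scene','top'):
    f=grab(n);cv2.imwrite('pics/%s1.png'%n,cv2.resize(f['color'][...,::-1],(768,576)));print(n,-f['R'].T@f['t'],f['K'][0,0])
E
```

```text
[0.2643666  0.62047185 0.25531795] [-6.28302585e-01 -3.07785824e+00  2.86702313e-03] 0.0
scene [0.88265703 0.26690568 0.86321042] 386.09487961153627
top [0.34883827 0.09402123 1.06441434] 400.61559790468385
```

View pics/top1.png

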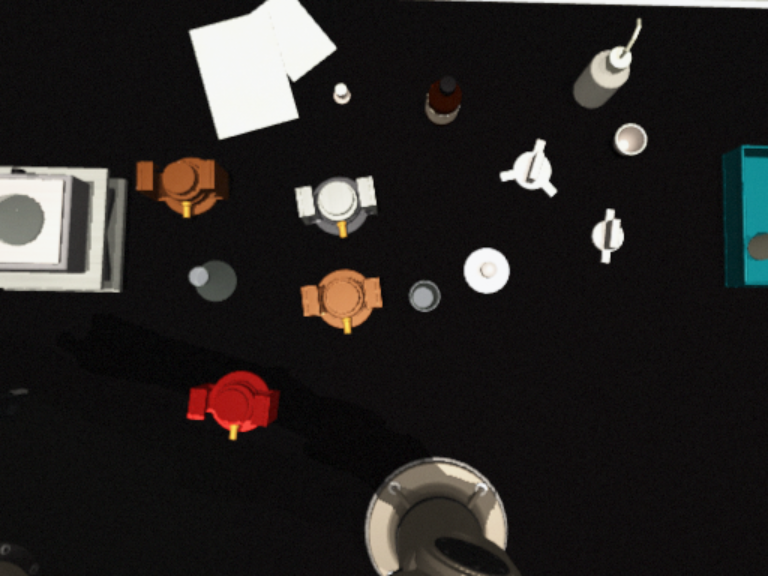

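View pics/scene1.png

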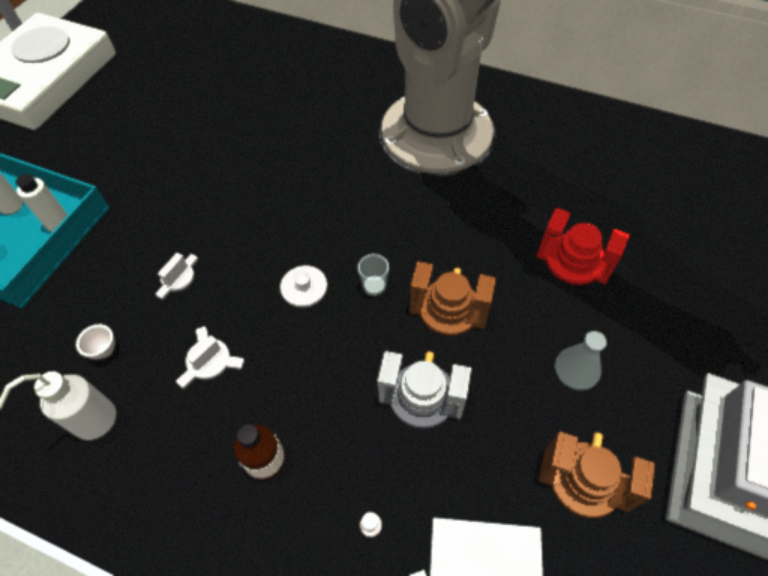

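The top view shows the two-eared lid at (608,236) and the steel housing at (338,203), with its brass stub pointing down the image at (342,229). Both are in the 768-wide picture. The three-eared and round lids are at (533,170) and (487,270).

```bash
python3 - <<'E'
from h import *
for n,boxes in(('top',{'lid':(585,205,632,268),'hou':(290,170,382,242)}),('scene',{'lid':(150,248,202,303),'hou':(372,345,475,430)})):
    f=dict(np.load('pics/%s.npz'%n));P=pts(f);c=f['color'].astype(int)
    for k,b in boxes.items():
        u0,v0,u1,v1=[int(x/1.5) for x in b]
        Q=P[v0:v1,u0:u1].reshape(-1,3);C=c[v0:v1,u0:u1].reshape(-1,3);D=f['depth'][v0:v1,u0:u1].ravel()>0
        br=(C.max(1)>60)
        h,e=np.histogram(Q[D&br,2],bins=np.arange(-.01,.11,.004));print(n,k,dict(zip((e[:-1]*1000).round().astype(int).tolist(),h.tolist())))
        bands={'lid':[(.002,.02),(.036,.05)],'hou':[(.08,.095),(.068,.079)]}[k]
        for lo,hi in bands:
            q=Q[D&(Q[:,2]>lo)&(Q[:,2]<hi)]
            if len(q)<5: continue
            r=cv2.minAreaRect((q[:,:2]*1000).astype(np.float32));x,w,v=np.linalg.svd(q[:,:2]-q[:,:2].mean(0),full_matrices=False)
            print('  ',lo,len(q),'mean',q.mean(0).round(4),'rect',np.round(r[0],1),np.round(r[1],1),round(r[2],1),'axis',np.degrees(np.arctan2(v[0,1],v[0,0])).round(1))
        if k=='hou':
            m=(C[:,0]>C[:,2]+60)&D; print('  brass',Q[m].mean(0).round(4),m.sum())
E
```

```text
top lid {-10: 0, -6: 3, -2: 23, 2: 39, 6: 158, 10: 80, 14: 14, 18: 15, 22: 10, 26: 8, 30: 11, 34: 17, 38: 40, 42: 65, 46: 6, 50: 0, 54: 0, 58: 0, 62: 0, 66: 0, 70: 0, 74: 0, 78: 0, 82: 0, 86: 0, 90: 0, 94: 0, 98: 0, 102: 0}
   0.002 584 mean [ 0.5172 -0.2991  0.0064] rect [ 518. -302.] [ 82.  113.1] 89.4 axis 173.4
   0.036 121 mean [ 0.5147 -0.2991  0.0422] rect [ 515.1 -300.5] [15.7 49.5] 83.6 axis 173.7
top hou {-10: 0, -6: 9, -2: 34, 2: 17, 6: 27, 10: 217, 14: 107, 18: 1, 22: 0, 26: 1, 30: 30, 34: 51, 38: 34, 42: 12, 46: 7, 50: 56, 54: 129, 58: 14, 62: 1, 66: 0, 70: 71, 74: 259, 78: 37, 82: 27, 86: 263, 90: 119, 94: 2, 98: 0, 102: 0}
   0.08 419 mean [0.5582 0.1782 0.0889] rect [558.9 178.1] [ 48.3 127.6] 10.2 axis 99.9
   0.068 359 mean [0.558  0.1778 0.0755] rect [559.1 177.5] [ 52.1 118.2] 8.3 axis -90.2
  brass [0.5149 0.1709 0.037 ] 60
scene lid {-10: 0, -6: 10, -2: 60, 2: 52, 6: 173, 10: 38, 14: 17, 18: 18, 22: 22, 26: 18, 30: 18, 34: 23, 38: 55, 42: 45, 46: 0, 50: 0, 54: 0, 58: 0, 62: 0, 66: 0, 70: 0, 74: 0, 78: 0, 82: 0, 86: 0, 90: 0, 94: 0, 98: 0, 102: 0}
   0.002 387 mean [ 0.5185 -0.2952  0.0073] rect [ 514.5 -306.3] [128.8  86.4] 32.4 axis 22.8
   0.036 112 mean [ 0.5177 -0.2978  0.0413] rect [ 517.9 -298.7] [16.9 48.8] 86.3 axis -7.2
scene hou {-10: 0, -6: 2, -2: 85, 2: 24, 6: 68, 10: 469, 14: 55, 18: 16, 22: 5, 26: 7, 30: 52, 34: 94, 38: 33, 42: 21, 46: 30, 50: 118, 54: 140, 58: 10, 62: 15, 66: 9, 70: 118, 74: 354, 78: 29, 82: 57, 86: 431, 90: 33, 94: 0, 98: 0, 102: 0}
   0.08 535 mean [0.5619 0.1797 0.0877] rect [560.3 179. ] [ 49.  127.7] 10.1 axis 100.4
   0.068 487 mean [0.5628 0.1805 0.0749] rect [561.3 177.6] [ 53.4 125.1] 13.6 axis 92.1
  brass [0.5071 0.1689 0.0327] 38
```

```bash
cat >> h.py <<'E'
def ang(o):
    R=cv2.Rodrigues(np.array(o['orientation']))[0];return R
def to(xyz,a,o=None):
    "shift in tool axes (cm) and yaw (deg) to reach TCP xyz with tool x at world angle a"
    o=o or status.get_obs();R=ang(o)
    d=R.T@(np.array(xyz)-o['tcp_pos'])*100
    c=np.degrees(np.arctan2(R[1,0],R[0,0]));y=-((a-c+180)%360-180)
    print('clock',round(o['clock'],2),'tcp',np.round(o['tcp_pos'],4),'ang',c.round(2),'tilt',np.degrees(np.arccos(-R[2,2])).round(2),'j7',round(o['joints'][6],2),'F',np.round(o['contact_force'],1),'w',round(o['grip_width'],4),'| move',d.round(2),'yaw',round(y,1))
E
python3 -c "
from h import *
for p in((.45,.35,.255),(.55,.05,.25),(.516,-.2995,.16)): to(p,173.5)"
```

```text
clock 0.1 tcp [0.2644 0.6205 0.2554] ang 156.92 tilt 0.09 j7 -0.08 F [-0.   0.2 -0.3] w 0.0857 | move [-27.68 -17.61   0.07] yaw -16.6
clock 0.1 tcp [0.2644 0.6205 0.2554] ang 156.92 tilt 0.09 j7 -0.08 F [-0.   0.2 -0.3] w 0.0857 | move [-48.64 -41.29   0.61] yaw -16.6
clock 0.1 tcp [0.2644 0.6205 0.2554] ang 156.92 tilt 0.09 j7 -0.08 F [-0.   0.2 -0.3] w 0.0857 | move [-59.21 -74.76   9.67] yaw -16.6
```

Emit:
{"op": "send_rows", "data": {
  "steps": [
    {"dx": -5.5,"dy": -3.5,"dz": 0,"yaw": -4},
    {"dx": -11,"dy": -7,"dz": 0,"yaw": -8},
    {"dx": -16.5,"dy": -10.5,"dz": 0,"yaw": -12},
    {"dx": -22,"dy": -14,"dz": 0,"yaw": -16.6},
    {"dx": -27.5,"dy": -17.5,"dz": 0,"yaw": -16.6}
  ]
}}

```text
validation failed for argument at $.st...
```

```bash
python3 -c "
from h import *
for p in((.55,.05,.25),(.516,-.2995,.16)): to(p,173.5)"
```

```text
clock 0.1 tcp [0.2644 0.6205 0.2554] ang 156.92 tilt 0.09 j7 -0.08 F [-0.   0.2 -0.3] w 0.0857 | move [-48.64 -41.29   0.61] yaw -16.6
clock 0.1 tcp [0.2644 0.6205 0.2554] ang 156.92 tilt 0.09 j7 -0.08 F [-0.   0.2 -0.3] w 0.0857 | move [-59.21 -74.76   9.67] yaw -16.6
```

The call was refused and the message is cut off. I suspect every row needs all five numbers, so I'll add the gripper.

Emit:
{"op": "send_rows", "data": {
  "steps": [
    {"dx": -5.5,"dy": -3.5,"dz": 0,"yaw": -4,"gripper": 1},
    {"dx": -11,"dy": -7,"dz": 0,"yaw": -8,"gripper": 1},
    {"dx": -16.5,"dy": -10.5,"dz": 0,"yaw": -12,"gripper": 1},
    {"dx": -22,"dy": -14,"dz": 0,"yaw": -16.6,"gripper": 1},
    {"dx": -27.5,"dy": -17.5,"dz": 0,"yaw": -16.6,"gripper": 1}
  ]
}}

```text
clock: 0.72
tcp_pos: [0.4422, 0.3613, 0.2561]
orientation: [-0.176, -3.136, 0.0]
contact_force: [1.1, 0.3, 0.0]
grip_width: 0.0852
gripper_force: 0.0
```

Emit:
{"op": "send_rows", "data": {
  "steps": [
    {"dx": -2.5,"dy": -5.5,"dz": 0,"yaw": 0,"gripper": 1},
    {"dx": -5,"dy": -11,"dz": 0,"yaw": 0,"gripper": 1},
    {"dx": -8,"dy": -16.5,"dz": 0,"yaw": 0,"gripper": 1},
    {"dx": -10,"dy": -22,"dz": 0,"yaw": 0,"gripper": 1},
    {"dx": -12,"dy": -28,"dz": 0,"yaw": 0,"gripper": 1}
  ]
}}

```text
clock: 1.35
tcp_pos: [0.5289, 0.0706, 0.2561]
orientation: [-0.177, -3.136, -0.0]
contact_force: [0.5, 1.2, 0.0]
grip_width: 0.0852
gripper_force: 0.0
```

```bash
python3 -c "
from h import *
to((.516,-.2995,.16),173.5)"
```

```text
clock 1.35 tcp [0.5289 0.0706 0.2561] ang 173.55 tilt 0.01 j7 1.27 F [0.5 1.2 0. ] w 0.0852 | move [ -2.87 -36.92   9.61] yaw 0.1
```

Emit:
{"op": "send_rows", "data": {
  "steps": [
    {"dx": -0.4,"dy": -6.2,"dz": 0,"yaw": 0,"gripper": 1},
    {"dx": -0.8,"dy": -12.4,"dz": 1,"yaw": 0,"gripper": 1},
    {"dx": -1.2,"dy": -18.6,"dz": 3,"yaw": 0,"gripper": 1},
    {"dx": -1.6,"dy": -24.6,"dz": 5,"yaw": 0,"gripper": 1},
    {"dx": -1.9,"dy": -30.5,"dz": 7,"yaw": 0,"gripper": 1}
  ]
}}

```text
clock: 1.98
tcp_pos: [0.5132, -0.2308, 0.1869]
orientation: [0.177, 3.136, 0.0]
contact_force: [1.6, -0.5, 0.1]
grip_width: 0.0855
gripper_force: 0.0
```

Emit:
{"op": "send_rows", "data": {
  "steps": [
    {"dx": 0,"dy": -5.4,"dz": 2,"yaw": 0,"gripper": 1},
    {"dx": 0,"dy": -5.4,"dz": 2.5,"yaw": 0,"gripper": 1},
    {"dx": 0,"dy": -5.4,"dz": 2.5,"yaw": 0,"gripper": 1}
  ]
}}

```text
clock: 2.35
tcp_pos: [0.5071, -0.2822, 0.1618]
orientation: [-0.178, -3.135, -0.002]
contact_force: [1.2, 0.1, -0.7]
grip_width: 0.0856
gripper_force: 0.0
```

```bash
python3 -c "
from h import *
f=grab('wrist');cv2.imwrite('pics/w1.png',f['color'][...,::-1]);print(-f['R'].T@f['t'],f['R'])
P=pts(f);Q=P.reshape(-1,3);Q=Q[(f['depth'].ravel()>0)&(abs(Q[:,0]-.516)<.06)&(abs(Q[:,1]+.2995)<.06)]
for lo,hi in((.002,.014),(.036,.05)):
    q=Q[(Q[:,2]>lo)&(Q[:,2]<hi)];r=cv2.minAreaRect((q[:,:2]*1000).astype(np.float32));print(len(q),q.mean(0),r,q.min(0),q.max(0))
to((.516,-.2995,.16),173.5)"
```

```text
[ 0.43751449 -0.27395798  0.27982854] [[ 0.11160083  0.99375207  0.00144029]
 [ 0.956146   -0.10777229  0.27234162]
 [ 0.27079527 -0.02901642 -0.96219955]]
2396 [ 0.50963239 -0.29710886  0.00802391] ((516.1727294921875, -299.08544921875), (119.63643646240234, 115.12300872802734), 1.0684490203857422) [ 0.45637273 -0.35772707  0.00200037] [ 0.57580997 -0.24082654  0.01390203]
1022 [ 0.51363679 -0.29789932  0.04199515] ((514.7693481445312, -298.3257141113281), (13.967818260192871, 49.749229431152344), 83.34288024902344) [ 0.48975144 -0.30744348  0.03602416] [ 0.5396855  -0.28919178  0.04446769]
clock 2.4 tcp [ 0.5077 -0.2815  0.1623] ang 173.6 tilt 0.07 j7 2.03 F [0.3 0.8 0.6] w 0.0856 | move [-1.02 -1.7   0.23] yaw 0.1
```

View pics/w1.png

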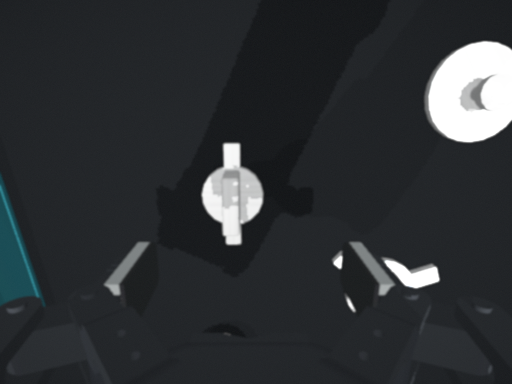

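The wrist view shows the lid centred at (232,195) with its bar vertical in the image, and nothing close to either finger. The bar measures 14 x 49.7 mm at z 42 mm, which agrees with the sizes given.

Emit:
{"op": "send_rows", "data": {
  "steps": [
    {"dx": -0.6,"dy": -1.7,"dz": 2,"yaw": 0.2,"gripper": 1},
    {"dx": -0.9,"dy": -1.7,"dz": 5,"yaw": 0.2,"gripper": 1},
    {"dx": -0.9,"dy": -1.7,"dz": 7,"yaw": 0.2,"gripper": 1},
    {"dx": -0.9,"dy": -1.7,"dz": 7,"yaw": 0.2,"gripper": 1},
    {"dx": -0.9,"dy": -1.7,"dz": 7,"yaw": 0.2,"gripper": 1}
  ]
}}

```text
clock: 3.02
tcp_pos: [0.5151, -0.3005, 0.0935]
orientation: [0.182, 3.135, -0.0]
contact_force: [-0.3, -0.4, 0.4]
grip_width: 0.0857
gripper_force: 0.0
```

```bash
python3 -c "
from h import *
to((.5148,-.2983,.037),173.34)"
```

```text
clock 3.02 tcp [ 0.5151 -0.3005  0.0935] ang 173.36 tilt 0.07 j7 2.09 F [-0.3 -0.4  0.4] w 0.0857 | move [0.06 0.22 5.65] yaw 0.0
```

Emit:
{"op": "send_rows", "data": {
  "steps": [
    {"dx": 0,"dy": 0.2,"dz": 2,"yaw": 0,"gripper": 1},
    {"dx": 0,"dy": 0.2,"dz": 4,"yaw": 0,"gripper": 1},
    {"dx": 0,"dy": 0.2,"dz": 5,"yaw": 0,"gripper": 1},
    {"dx": 0,"dy": 0.2,"dz": 5.6,"yaw": 0,"gripper": 1},
    {"dx": 0,"dy": 0.2,"dz": 5.6,"yaw": 0,"gripper": 1}
  ]
}}

```text
clock: 3.65
tcp_pos: [0.5146, -0.2989, 0.0363]
orientation: [-0.183, -3.136, -0.0]
contact_force: [-0.3, 1.2, 0.4]
grip_width: 0.0853
gripper_force: 0.0
```

Emit:
{"op": "send_rows", "data": {
  "force": 80,
  "steps": [
    {"dx": 0,"dy": 0,"dz": 0,"yaw": 0,"gripper": 0},
    {"dx": 0,"dy": 0,"dz": 0,"yaw": 0,"gripper": 0},
    {"dx": 0,"dy": 0,"dz": 0,"yaw": 0,"gripper": 0},
    {"dx": 0,"dy": 0,"dz": 0,"yaw": 0,"gripper": 0},
    {"dx": 0,"dy": 0,"dz": 0,"yaw": 0,"gripper": 0}
  ]
}}

```text
clock: 4.28
tcp_pos: [0.5149, -0.2989, 0.0369]
orientation: [0.183, 3.136, -0.0]
contact_force: [-0.1, 1.2, 2.9]
grip_width: 0.0129
gripper_force: 78.6
```

```bash
python3 -c "
from h import *
to((.5148,-.2983,.037),173.34)"
```

```text
clock 4.28 tcp [ 0.5149 -0.2989  0.0369] ang 173.32 tilt 0.03 j7 2.11 F [-0.1  1.2  2.9] w 0.0129 | move [ 0.02  0.06 -0.01] yaw -0.0
```

Gripped. Lifting and carrying it across.

Emit:
{"op": "send_rows", "data": {
  "steps": [
    {"dx": 0,"dy": 0,"dz": -4,"yaw": 0,"gripper": 0},
    {"dx": 0,"dy": 0,"dz": -9,"yaw": 0,"gripper": 0},
    {"dx": 0,"dy": 4,"dz": -14,"yaw": 0,"gripper": 0},
    {"dx": 0,"dy": 9,"dz": -16,"yaw": 0,"gripper": 0},
    {"dx": 0,"dy": 14,"dz": -16,"yaw": 0,"gripper": 0}
  ]
}}

```text
clock: 4.9
tcp_pos: [0.532, -0.1586, 0.1985]
orientation: [0.184, 3.132, -0.0]
contact_force: [0.7, 0.2, -1.7]
grip_width: 0.0128
gripper_force: 78.2
```

```bash
python3 -c "
from h import *
to((.56,.1785,.2),190.2)"
```

```text
clock 4.9 tcp [ 0.532  -0.1586  0.1985] ang 173.28 tilt 0.22 j7 1.77 F [ 0.7  0.2 -1.7] w 0.0128 | move [ 1.16 33.81 -0.15] yaw -16.9
```

Emit:
{"op": "send_rows", "data": {
  "steps": [
    {"dx": 0.2,"dy": 6,"dz": 0,"yaw": -3,"gripper": 0},
    {"dx": 0.4,"dy": 12,"dz": 0,"yaw": -6,"gripper": 0},
    {"dx": 0.6,"dy": 18,"dz": 0,"yaw": -9,"gripper": 0},
    {"dx": 0.8,"dy": 23,"dz": 0,"yaw": -12,"gripper": 0},
    {"dx": 1,"dy": 26,"dz": 0,"yaw": -15,"gripper": 0}
  ]
}}

```text
clock: 5.52
tcp_pos: [0.5508, 0.1026, 0.1962]
orientation: [0.236, -3.132, -0.001]
contact_force: [0.5, 0.2, -0.8]
grip_width: 0.0126
gripper_force: 78.2
```

Emit:
{"op": "send_rows", "data": {
  "steps": [
    {"dx": 0,"dy": 0,"dz": 0,"yaw": -1.9,"gripper": 0},
    {"dx": 0,"dy": 0,"dz": 0,"yaw": -1.9,"gripper": 0},
    {"dx": 0,"dy": 0,"dz": 0,"yaw": -1.9,"gripper": 0}
  ]
}}

```text
clock: 5.9
tcp_pos: [0.5513, 0.0975, 0.1965]
orientation: [0.274, -3.129, 0.001]
contact_force: [0.4, -0.0, -2.1]
grip_width: 0.0127
gripper_force: 78.2
```

```bash
python3 -c "
from h import *
to((.56,.1785,.2),190.2)
f=grab('wrist');cv2.imwrite('pics/w2.png',f['color'][...,::-1])
P=pts(f);Q=P.reshape(-1,3);Q=Q[(f['depth'].ravel()>0)&(abs(Q[:,0]-.56)<.09)&(abs(Q[:,1]-.1785)<.09)]
for lo,hi in((.068,.079),(.083,.093)):
    q=Q[(Q[:,2]>lo)&(Q[:,2]<hi)]
    if len(q)>9:r=cv2.minAreaRect((q[:,:2]*1000).astype(np.float32));print(len(q),q.mean(0),r)"
```

```text
clock 5.9 tcp [0.5513 0.0975 0.1965] ang -169.98 tilt 0.05 j7 1.54 F [ 0.4 -0.  -2.1] w 0.0127 | move [-2.26  7.83 -0.36] yaw -0.2
3398 [0.55684753 0.17935023 0.07522114] ((558.5677490234375, 180.37184143066406), (53.57819366455078, 126.48351287841797), 12.24829387664795)
2508 [0.54900063 0.21228487 0.08800712] ((558.43310546875, 181.70672607421875), (48.25748825073242, 125.62260437011719), 10.415262222290039)
```

View pics/w2.png

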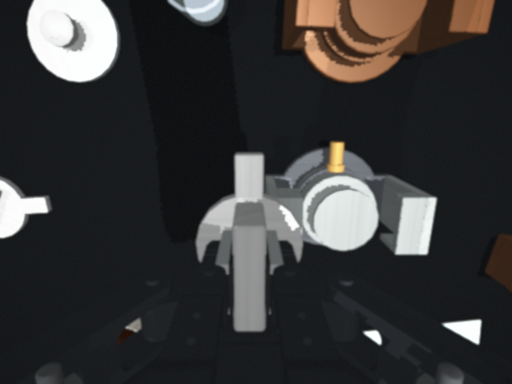

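The wrist view shows the lid held squarely, with its bar at (248,270) and ear at (248,175). The housing is to its right: plate at (340,212), far claw at (412,222), stub at (337,155). Next I'll measure the plate circle and how the lid sits in the gripper.

```bash
python3 - <<'E'
from h import *
f=dict(np.load('pics/wrist.npz'));P=pts(f);d=f['depth']
v,u=np.indices(d.shape)
m=((P[...,2]>.070)&(P[...,2]<.080)&(d>0)&(u>302)&(u<379)&(v>172)&(v<252)).astype(np.uint8)
c=max(cv2.findContours(m,0,cv2.CHAIN_APPROX_NONE)[0],key=cv2.contourArea)
X=P[c[:,0,1],c[:,0,0]]
(cx,cy),r=cv2.minEnclosingCircle((X[:,:2]*1000).astype(np.float32));print('plate circ',cx,cy,r)
q=P[m>0];print('plate mean',q.mean(0),cv2.minAreaRect((q[:,:2]*1000).astype(np.float32)))
far=P[(P[...,2]>.083)&(P[...,2]<.093)&(d>0)&(u>385)];print('far claw',far.mean(0),cv2.minAreaRect((far[:,:2]*1000).astype(np.float32)))
t=np.array([.5513,.0975]);a=np.radians(190.0);e=np.array([np.cos(a),np.sin(a)]);n=np.array([-e[1],e[0]])
for lo,hi in((.155,.172),(.196,.206)):
    Q=P[(P[...,2]>lo)&(P[...,2]<hi)&(d>0)&(u>190)&(u<310)&(v>140)]
    s=(Q[:,:2]-t)@np.c_[e,n]
    print(lo,len(Q),'lid rel tcp',s.min(0),s.max(0),s.mean(0),cv2.minAreaRect((Q[:,:2]*1000).astype(np.float32)))
E
```

```text
plate circ 558.7757568359375 180.5034942626953 27.225854873657227
plate mean [0.55781916 0.17950651 0.07531684] ((558.6388549804688, 180.11929321289062), (53.6123046875, 52.76720428466797), 54.564571380615234)
far claw [0.48781371 0.22432541 0.0879625 ] ((482.5143127441406, 224.57447814941406), (183.6648712158203, 30.601472854614258), 4.825812339782715)
0.155 3982 lid rel tcp [-0.00978568 -0.02797804] [0.04759249 0.02698823] [ 0.02069113 -0.00046024] ((532.5532836914062, 94.76361846923828), (57.27622985839844, 54.968387603759766), 9.811161041259766)
0.196 4113 lid rel tcp [-0.02596226 -0.02050517] [0.02496745 0.01934995] [ 0.00342008 -0.00059448] ((549.8998413085938, 100.79862213134766), (50.33317947387695, 36.932945251464844), 32.90114212036133)
```

Emit:
{"op": "send_rows", "data": {
  "steps": [
    {"dx": -1,"dy": 4,"dz": 0,"yaw": -0.2,"gripper": 0},
    {"dx": -2.2,"dy": 7.9,"dz": 1,"yaw": -0.2,"gripper": 0},
    {"dx": -2.2,"dy": 7.9,"dz": 2.5,"yaw": -0.2,"gripper": 0},
    {"dx": -2.2,"dy": 7.9,"dz": 5,"yaw": -0.2,"gripper": 0},
    {"dx": -2.2,"dy": 7.9,"dz": 5,"yaw": -0.2,"gripper": 0}
  ]
}}

```text
clock: 6.58
tcp_pos: [0.5576, 0.1791, 0.1447]
orientation: [0.282, -3.125, 0.003]
contact_force: [-0.5, -0.5, -1.5]
grip_width: 0.0128
gripper_force: 78.3
```

```bash
python3 -c "
from h import *
to((.559,.1795,.116),190.2)
for n in('scene','wrist'):
  f=grab(n)
  c=f['color'][...,::-1]
  cv2.imwrite('pics/%s3.png'%n,c if n=='wrist' else cv2.resize(c[200:310,220:350],(780,600)[:2]))"
```

```text
clock 6.58 tcp [0.5576 0.1791 0.1447] ang -169.7 tilt 0.27 j7 1.42 F [-0.5 -0.5 -1.5] w 0.0128 | move [-0.16  0.02  2.87] yaw 0.1
```

View pics/scene3.png

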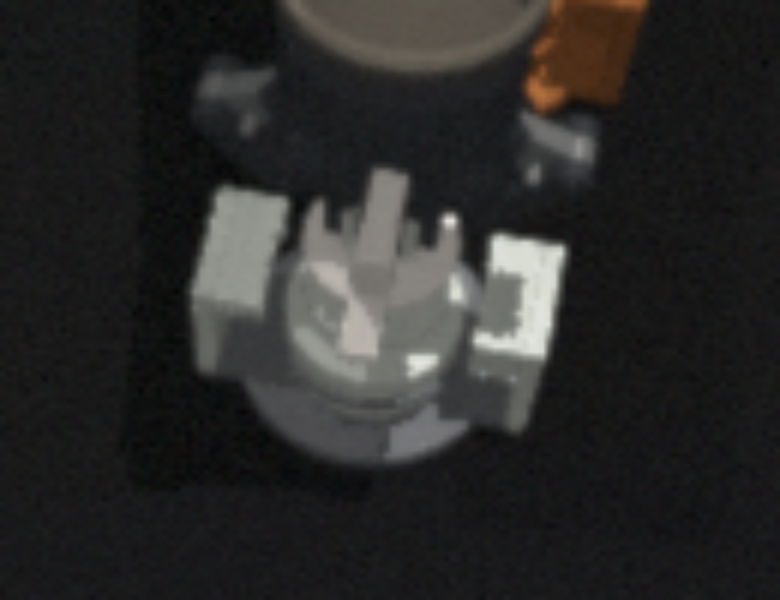

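In this crop the lid's disc, near (375,330), sits midway between the claws at (240,250) and (525,300). Next I lower it and push.

Emit:
{"op": "send_rows", "data": {
  "steps": [
    {"dx": -0.1,"dy": 0,"dz": 1,"yaw": 0,"gripper": 0},
    {"dx": -0.1,"dy": 0,"dz": 2,"yaw": 0,"gripper": 0},
    {"dx": -0.1,"dy": 0,"dz": 2.8,"yaw": 0,"gripper": 0},
    {"dx": -0.1,"dy": 0,"dz": 2.8,"yaw": 0,"gripper": 0}
  ]
}}

```text
clock: 7.18
tcp_pos: [0.5593, 0.1813, 0.1176]
orientation: [0.285, -3.127, 0.001]
contact_force: [0.5, -0.1, -2.3]
grip_width: 0.0126
gripper_force: 78.3
```

```bash
python3 -c "
from h import *
to((.559,.1795,.0999),190.2)"
```

```text
clock 7.17 tcp [0.5593 0.1813 0.1176] ang -169.57 tilt 0.1 j7 1.42 F [ 0.5 -0.1 -2.3] w 0.0126 | move [ 0.06 -0.17  1.77] yaw 0.2
```

Emit:
{"op": "send_rows", "data": {
  "steps": [
    {"dx": 0.1,"dy": -0.15,"dz": 0.5,"yaw": 0.2,"gripper": 0},
    {"dx": 0.1,"dy": -0.15,"dz": 1,"yaw": 0.2,"gripper": 0},
    {"dx": 0.1,"dy": -0.15,"dz": 1.4,"yaw": 0.2,"gripper": 0},
    {"dx": 0.1,"dy": -0.15,"dz": 1.75,"yaw": 0.2,"gripper": 0},
    {"dx": 0.1,"dy": -0.15,"dz": 1.75,"yaw": 0.2,"gripper": 0}
  ]
}}

```text
clock: 7.8
tcp_pos: [0.5595, 0.1797, 0.1016]
orientation: [-0.279, 3.129, 0.0]
contact_force: [-2.8, -1.4, 9.1]
grip_width: 0.0127
gripper_force: 79.5
```

Emit:
{"op": "send_rows", "data": {
  "steps": [
    {"dx": 0,"dy": 0,"dz": 0,"yaw": 0,"gripper": 0},
    {"dx": 0,"dy": 0,"dz": 0,"yaw": 0,"gripper": 0}
  ]
}}

```text
clock: 8.05
tcp_pos: [0.5595, 0.1797, 0.1018]
orientation: [-0.279, 3.129, 0.0]
contact_force: [-2.8, -1.3, 7.8]
grip_width: 0.0128
gripper_force: 79.5
```

```bash
python3 -c "
from h import *
to((.559,.1795,.0999),190.2)"
```

```text
clock 8.05 tcp [0.5595 0.1797 0.1018] ang -169.8 tilt 0.03 j7 1.43 F [-2.8 -1.3  7.8] w 0.0128 | move [ 0.05 -0.01  0.19] yaw 0.0
```

Force and height both put the plate 10 mm down. I'll push 2 mm more, then turn clockwise (positive yaw).

Emit:
{"op": "send_rows", "data": {
  "steps": [
    {"dx": 0,"dy": 0,"dz": 0.22,"yaw": 0,"gripper": 0},
    {"dx": 0,"dy": 0,"dz": 0.22,"yaw": 0,"gripper": 0},
    {"dx": 0,"dy": 0,"dz": 0.22,"yaw": 7,"gripper": 0},
    {"dx": 0,"dy": 0,"dz": 0.22,"yaw": 15,"gripper": 0},
    {"dx": 0,"dy": 0,"dz": 0.22,"yaw": 22,"gripper": 0}
  ]
}}

```text
clock: 8.68
tcp_pos: [0.5608, 0.18, 0.1003]
orientation: [0.329, 3.121, 0.002]
contact_force: [0.8, -1.2, 8.6]
grip_width: 0.0128
gripper_force: 79.9
```

```bash
python3 -c "
from h import *
to((.559,.1795,.0999),100.2)"
```

```text
clock 8.68 tcp [0.5608 0.18   0.1003] ang 167.98 tilt 0.2 j7 1.11 F [ 0.8 -1.2  8.6] w 0.0128 | move [ 0.17 -0.09  0.04] yaw 67.8
```

Emit:
{"op": "send_rows", "data": {
  "steps": [
    {"dx": 0.1,"dy": 0,"dz": 0,"yaw": 8,"gripper": 0},
    {"dx": 0.1,"dy": 0,"dz": 0,"yaw": 16,"gripper": 0},
    {"dx": 0.1,"dy": 0,"dz": 0,"yaw": 24,"gripper": 0},
    {"dx": 0.1,"dy": 0,"dz": 0,"yaw": 32,"gripper": 0},
    {"dx": 0.1,"dy": 0,"dz": 0,"yaw": 40,"gripper": 0}
  ]
}}

```text
clock: 9.3
tcp_pos: [0.5599, 0.1798, 0.1003]
orientation: [1.377, 2.821, 0.003]
contact_force: [0.5, -0.8, 9.3]
grip_width: 0.0128
gripper_force: 79.9
```

```bash
python3 -c "
from h import *
to((.559,.1795,.0999),100.2)"
```

```text
clock 9.3 tcp [0.5599 0.1798 0.1003] ang 127.94 tilt 0.2 j7 0.54 F [ 0.5 -0.8  9.3] w 0.0128 | move [ 0.03 -0.09  0.04] yaw 27.7
```

Emit:
{"op": "send_rows", "data": {
  "steps": [
    {"dx": 0,"dy": 0,"dz": 0,"yaw": 8,"gripper": 0},
    {"dx": 0,"dy": 0,"dz": 0,"yaw": 16,"gripper": 0},
    {"dx": 0,"dy": 0,"dz": 0,"yaw": 23,"gripper": 0},
    {"dx": 0,"dy": 0,"dz": 0,"yaw": 27.7,"gripper": 0},
    {"dx": 0,"dy": 0,"dz": 0,"yaw": 27.7,"gripper": 0}
  ]
}}

```text
clock: 9.93
tcp_pos: [0.5599, 0.18, 0.1001]
orientation: [2.009, 2.413, 0.004]
contact_force: [-0.6, -0.5, 9.2]
grip_width: 0.0127
gripper_force: 79.8
```

```bash
python3 -c "
from h import *
to((.559,.1795,.1089),100.2);print(status.get_obs()['moment'])"
```

```text
clock 9.93 tcp [0.5599 0.18   0.1001] ang 100.44 tilt 0.19 j7 0.16 F [-0.6 -0.5  9.2] w 0.0127 | move [-0.03 -0.09 -0.88] yaw 0.2
[-0.29263162  0.17765719 -0.03844789]
```

Emit:
{"op": "send_rows", "data": {
  "steps": [
    {"dx": 0,"dy": 0,"dz": -0.3,"yaw": 0.2,"gripper": 0},
    {"dx": 0,"dy": 0,"dz": -0.6,"yaw": 0.2,"gripper": 0},
    {"dx": 0,"dy": 0,"dz": -0.75,"yaw": 0.2,"gripper": 0},
    {"dx": 0,"dy": 0,"dz": -0.75,"yaw": 0.2,"gripper": 0},
    {"dx": 0,"dy": 0,"dz": -0.75,"yaw": 0.2,"gripper": 0}
  ]
}}

```text
clock: 10.55
tcp_pos: [0.5597, 0.18, 0.1071]
orientation: [2.012, 2.41, 0.004]
contact_force: [3.1, -1.1, 5.5]
grip_width: 0.0128
gripper_force: 79.3
```

```bash
python3 -c "
from h import *
to((.559,.1795,.1089),100.2);print(status.get_obs()['moment'])"
```

```text
clock 10.55 tcp [0.5597 0.18   0.1071] ang 100.3 tilt 0.18 j7 0.15 F [ 3.1 -1.1  5.5] w 0.0128 | move [-0.03 -0.08 -0.18] yaw 0.1
[-0.27003053 -0.75734106 -0.02239448]
```

Emit:
{"op": "send_rows", "data": {
  "steps": [
    {"dx": 0,"dy": 0,"dz": -0.08,"yaw": 0,"gripper": 0},
    {"dx": 0,"dy": 0,"dz": -0.15,"yaw": 0,"gripper": 0},
    {"dx": 0,"dy": 0,"dz": -0.15,"yaw": 0,"gripper": 0}
  ]
}}

```text
clock: 10.92
tcp_pos: [0.5585, 0.1802, 0.108]
orientation: [2.012, 2.412, 0.001]
contact_force: [2.9, -0.4, 5.0]
grip_width: 0.0129
gripper_force: 79.2
```

```bash
python3 -c "
from h import *
to((.559,.1795,.1089),100.2);print(status.get_obs()['moment'])
f=grab('wrist')
P=pts(f);d=f['depth'];c=f['color'][...,::-1]
s=grab('scene')['color'][200:310,220:350,::-1]
cv2.imwrite('pics/c4.png',np.hstack([c[:,60:460],cv2.resize(s,(400,384),interpolation=cv2.INTER_CUBIC)]))"
```

```text
clock 10.93 tcp [0.5585 0.1802 0.108 ] ang 100.32 tilt 0.04 j7 0.15 F [ 2.9 -0.4  5. ] w 0.0129 | move [-0.08  0.04 -0.09] yaw 0.1
[-0.14361354 -0.85243939 -0.01651661]
```

View pics/c4.png

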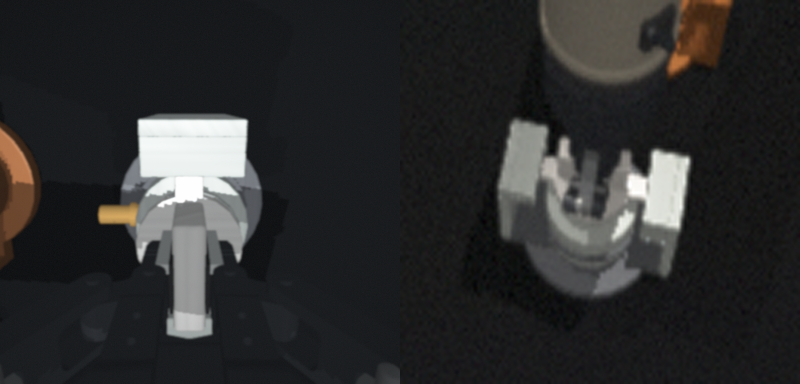

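The ears sit centred under both claws: the wrist view shows one at (190,185) beneath the claw at (192,145). About 1 mm of rise is left, so I let it up and release.

Emit:
{"op": "send_rows", "data": {
  "steps": [
    {"dx": 0,"dy": 0,"dz": -0.08,"yaw": 0,"gripper": 0},
    {"dx": 0,"dy": 0,"dz": -0.08,"yaw": 0,"gripper": 0},
    {"dx": 0,"dy": 0,"dz": -0.08,"yaw": 0,"gripper": 0.4},
    {"dx": 0,"dy": 0,"dz": -0.08,"yaw": 0,"gripper": 0.4},
    {"dx": 0,"dy": 0,"dz": -0.08,"yaw": 0,"gripper": 0.4}
  ]
}}

```text
clock: 11.65
tcp_pos: [0.5573, 0.18, 0.1081]
orientation: [-2.012, -2.412, 0.003]
contact_force: [0.9, -0.2, -0.1]
grip_width: 0.0343
gripper_force: 0.0
```

Emit:
{"op": "send_rows", "data": {
  "steps": [
    {"dx": 0,"dy": 0,"dz": 0,"yaw": 0,"gripper": 0.6},
    {"dx": 0,"dy": 0,"dz": -1,"yaw": 0,"gripper": 0.6},
    {"dx": 0,"dy": 0,"dz": -4,"yaw": 0,"gripper": 0.6},
    {"dx": 0,"dy": 0,"dz": -9,"yaw": 0,"gripper": 0.6},
    {"dx": 0,"dy": 0,"dz": -12,"yaw": 0,"gripper": 0.6}
  ]
}}

```text
clock: 12.28
tcp_pos: [0.5591, 0.1799, 0.2317]
orientation: [2.013, 2.411, 0.004]
contact_force: [-0.1, -0.8, -0.9]
grip_width: 0.0513
gripper_force: 0.0
```

Emit:
{"op": "send_rows", "data": {
  "steps": [
    {"dx": 0,"dy": 0,"dz": -2,"yaw": 0,"gripper": 0.6},
    {"dx": 0,"dy": 0,"dz": -2,"yaw": 0,"gripper": 0.6},
    {"dx": 0,"dy": 0,"dz": -2,"yaw": 0,"gripper": 0.6}
  ]
}}

```text
clock: 12.65
tcp_pos: [0.5577, 0.18, 0.248]
orientation: [-2.012, -2.412, 0.001]
contact_force: [0.4, 0.5, 0.7]
grip_width: 0.0514
gripper_force: 0.0
```

```bash
python3 - <<'E'
from h import *
to((.559,.1795,.1089),100.2)
f=grab('wrist');P=pts(f);d=f['depth'];c=f['color'][...,::-1]
Q=P[(d>0)&(abs(P[...,0]-.559)<.08)&(abs(P[...,1]-.1795)<.08)]
q=Q[(Q[:,2]>.105)&(Q[:,2]<.12)];print('bar top',np.median(q[:,2]),cv2.minAreaRect((q[:,:2]*1000).astype(np.float32)))
h=Q[(Q[:,2]>.070)&(Q[:,2]<.0845)];print('disc top',np.median(h[:,2]))
h=Q[(Q[:,2]>.0845)&(Q[:,2]<.093)];print('claw top',np.median(h[:,2]))
s=grab('scene')['color'][200:310,220:350,::-1]
cv2.imwrite('pics/c5.png',np.hstack([c[:,60:460],cv2.resize(s,(400,384),interpolation=cv2.INTER_CUBIC)]))
E
```

```text
clock 12.65 tcp [0.5577 0.18   0.248 ] ang 100.33 tilt 0.06 j7 0.04 F [0.4 0.5 0.7] w 0.0514 | move [-0.08  0.13 13.91] yaw 0.1
bar top 0.11407782268554433 ((557.0859985351562, 179.86964416503906), (13.73275089263916, 49.86867904663086), 10.810004234313965)
disc top 0.08024285371078588
claw top 0.08821427456017135
```

View pics/c5.png

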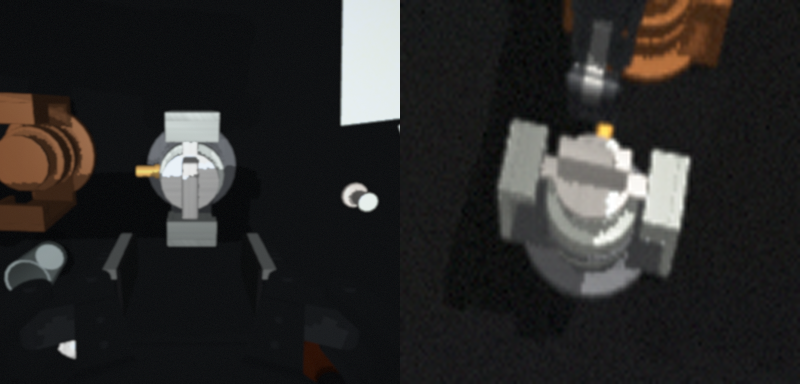

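The lid is locked. The bar top is at 114 mm and the disc top at 80 mm, exactly at seat height. The bar lies at 100.8° along the claws, within 2 mm of the axis, and the gripper is clear.

```bash
python3 -c "
from h import *
print(workorder.hand_in())"
```

```text
the job is handed in; nothing more can be done
None
```

The two-eared lid is locked in the steel housing, with its ears under both claws and at seat height. The gripper is clear, and I handed the job in at about 12.7 s.

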